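Swing the long socket wrench down and stand it in the tool block

TASK

Take the longer of the two socket wrenches lying on the bench by the pin at its eye end, lift it, ease your grip so that the socket swings down and the wrench hangs straight below the fingers, and tighten again. Then lower it, socket down, into the big square pocket of the wooden tool block until it stands on the pocket's floor, and only then let go, leaving it upright; leave the shorter wrench where it lies.

Things in the scene. Friction and masses are not known exactly. Their poses are not given: they have to be found in the camera images.
- long_wrench_pin (a point): Grasp point of the longer steel socket wrench (the one to move), lying flat: middle of the pin through the eye at one end, 20 mm above the bench. y: the pin's axis; its two flat heads (10 mm dia., 24 mm apart outside) stand 4 mm proud of the 16 mm thick, 40 mm eye: pinch across them. x: from pin to the socket's open end; z: up as it lies. Hanging or standing socket down, x points straight down.
- long_wrench_end (a point): Centre of the open end of the longer wrench's socket, 170 mm along x from the pin; same axes. Socket six-sided, 40 mm across flats, 46 mm across corners, 45 mm long; shank 16 mm round; 190 mm overall, about 0.6 kg. Pinched by the pin with 100 N it droops only part of the way; eased to 10 to 20 N it swings down and hangs; below some 6 N it slips out.
- short_wrench_pin (a point): Same point on the shorter socket wrench (a bystander, leave alone): same eye, pin and socket but only 115 mm from pin to socket end, 135 mm overall; same axes.
- pocket_floor (a point): Centre of the floor of the big square pocket, 10 mm above the bench, in the tool block: plain light wood, fixed, 100 x 180 mm, 65 mm high. The pocket is 64 x 64 mm, 55 mm deep, open on top, in the block's -y half (38 mm from its middle). Axes are the block's: z up. Two 12 mm holes in its other half stay empty. Let go a little tilted, the wrench rocks for 2 or 3 s.
There are look-alikes about, which are no part of the job. What is shaped like the part that bears long_wrench_pin but blue is not meant.

How it is judged (in metres and radians):
On the way, in this order (a step that is already met when the one before it is completed fails the run):
1. the long wrench hangs still and straight in the fingers, socket down, clear of bench and block (angle between long_wrench_pin's own x axis and vertical above 2.9 rad and height (world z) of long_wrench_end above 0.015 m and contact force between long_wrench and the fingers above 2 N and contact force between long_wrench and tool_block below 0.5 N and angular speed of long_wrench below 0.5 rad/s), for 0.2 s.
2. it is lowered to the pocket's floor while still held (horizontal distance between long_wrench_end and pocket_floor below 0.02 m and z of long_wrench_end in the frame of pocket_floor below 0.012 m and contact force between long_wrench and the fingers above 2 N), for 0.1 s.
At the end, for the whole second after the job is handed in: The long wrench stands socket down on the floor of the big square pocket (socket end within 20 mm of the pocket's centre and 8 mm of its floor), upright within 11 degrees, released and at rest (below 0.1 m/s); the short wrench is within 30 mm of where it lay (horizontal distance between long_wrench_end and pocket_floor below 0.02 m and z of long_wrench_end in the frame of pocket_floor below 0.008 m and angle between long_wrench_pin's own x axis and vertical above 2.94 rad and linear speed of long_wrench below 0.1 m/s and distance of short_wrench_pin from where it was at the start of the episode below 0.03 m); the robot touches nothing.
It fails at once if the short wrench is moved by more than 30 mm (distance of short_wrench_pin from where it was at the start of the episode above 0.03 m).
It also fails if it takes over 61 s, if anything falls off the work surface, if the arm or the gripper's body presses on something with over 40 N, if the wrist force passes 120 N, or if a joint passes its speed limit or range.

ROBOT

A 6-joint arm with a two-finger parallel gripper is mounted at the origin on a cart in front of the work surface, level with it; the furniture and walls round the work are solid. World frame = base frame: x ahead of the robot, y to its left, z up, the work surface at z = 0. Lengths are in mm, angles in rad, forces in N, time in s.
With the tool pointing down it reaches from about 350 to 975 mm from the base axis. Payload 7.1 kg.
Tool frame: the origin (TCP) lies at the very end of the fingers, on their centre line; the grasp point (between the pads) lies 19 mm behind it (ctrl.grip_point_offset is the distance from the TCP to the grasp point, in mm); z points along the fingers, y is the direction in which the jaws open and shut (so a half turn about z gives the same grasp; the last joint's range is limited). The gripper opens to 88 mm and grips with 3 to 60 N. Pads are 20 mm wide; open, the fingers measure 115 mm over their backs; the gripper's body (75 mm by 178 mm) begins 61 mm behind the grasp point.
Start: joints at [1.097, 0.423, 1.63, -0, 1.089, -0.019], TCP at [274.519, 561.466, 191.075] pointing down, gripper open.
Joint ranges: [-3, 3], [-0.9, 2.11], [0.09, 2.58], [-1.31, 4.45], [0.11, 2.69], [-2.54, 2.54]. Speed limits (rad/s): [2.39, 2.39, 3.01, 3.14, 3.14, 3.14].

INTERFACE

Orientations are given as a rotation vector (axis times angle).
In Python, from workcell import ctrl gives the robot as it stands.
- The arm moves only by the tool move_arm, never from a script. Its argument "increments" is one flat list of numbers, 5 for each row, row after row: the closure in counts, from 0 (fully open) to 255 (shut), then the shift along the tool's x, y, z in mm, then the turn about the tool's z in degrees. In form: [grip, dx, dy, dz, yaw, grip, dx, dy, dz, yaw, ...]. A call has 1 to 12 rows; each row is the pose to reach, as a shift and turn from the pose measured when the call began, along the tool's axes at that moment; what a row does not reach only later rows make up. A row lasts 1/8 s, in which the tool goes at most 62.5 mm and 10.7 degrees, less where a joint would pass 70% of its speed; a pose out of reach is approached as far as the arm can. A call with a gripper value outside its range is refused whole. The fingers move at their own pace and stop on an object; the grip force is fixed at half the most. Time passes only in rows, so rows that repeat a pose let the fingers close. It gives the time, the measured TCP pose, the force and the opening at its end, in the units of the state.
- ctrl.get_obs(): the state, without advancing time (a new reading comes with each control period).
- ctrl.get_image(name): name is "side" or "top" or "wrist"; returns a dict with "frame" (400x640x3 uint8, red, green, blue), "vertical_fov" (degrees; the focal length in pixels is half the picture's height over the tangent of half this angle, whatever the lens; pixels are square), "cx", "cy" (the principal point, pixels), "pose" (4x4, takes a point from camera to world coordinates); the wrist camera has in their place "mount" (4x4, takes a point from camera to tool coordinates, whose origin is the TCP and whose axes are the flange's). Camera axes: x right, y down, z forward; pixel columns grow to the right and rows downward; lengths in mm; the calibration is good to about 2 mm. A picture is of the moment at which its call begins: read the wrist's pose just before it. There is no depth.
- ctrl.close_job(): hands the job in, once; it reports no verdict.
The state is a dict: "t": time; "qpos": joint angles; "qvel": joint speeds; "joint_torque": joint torques, N m; "ee_pos": TCP position; "orientation": TCP orientation; "ft_force": force on the tool from outside, world axes, zero at the start; "moment": the same for the moment, N m; "width": finger opening in mm.
Only numpy, scipy, OpenCV 4.12 (cv2) and the standard library are available. Lean on these libraries where they do the work, as an engineer would, in place of code of your own. Each camera call takes 0.05 s, during which the arm holds its last target.

## Working session

There is one attempt and no reset: what is moved stays moved. The work goes in short steps, Python scripts to look and compute and a tool call to move; the robot and the scene stay as the last step left them, time stands still between calls to the robot, and variables do not carry over. Pictures are saved under pics/ and viewed, and the job is handed in when it is done.

Besides the shell and the picture viewer there is one more tool, called after ">>>" as a command line: name --argument value ..., lists and objects as JSON in quotes. move_arm: Moves the arm, as the interface text tells. Its arguments: {"type":"object","properties":{"increments":{"type":"array","items":{"type":"number"}}},"required":["increments"]}

```bash
mkdir -p pics; ls; python3 - <<'E'
from workcell import ctrl
import cv2,numpy as np
o=ctrl.get_obs();print(o, ctrl.grip_point_offset)
np.set_printoptions(precision=4,suppress=True)
for n in ["top","side","wrist"]:
    im=ctrl.get_image(n)
    cv2.imwrite(f"pics/{n}0.png",im["frame"][:,:,::-1])
    print(n,{k:v for k,v in im.items() if k!="frame"})
    np.save(f"pics/{n}0.npy",im,allow_pickle=True)
E
```

```text
pics
{'t': 0.0, 'qpos': array([ 1.09698007e+00,  4.23818524e-01,  1.63068176e+00, -1.75358852e-05,
        1.08861387e+00, -1.89787599e-02]), 'qvel': array([-7.57440253e-04,  4.29013793e-04, -1.14290880e-03, -9.50981404e-04,
        9.34063087e-04,  1.72573875e-06]), 'joint_torque': array([ 1.19560078e-03, -5.44622254e+01, -2.73675799e+01,  6.44411612e-02,
        2.27821106e-02, -1.20348632e-04]), 'ee_pos': array([274.26631026, 560.93405492, 190.31891333]), 'orientation': array([-7.08221516e-01, -3.06035689e+00,  2.32346739e-03]), 'ft_force': array([0.47682442, 0.4169792 , 0.23675638]), 'moment': array([ 0.01398513, -0.02053847, -0.00224895]), 'width': 87.79140785273883} 18.700000000000003
top {'vertical_fov': 55.77784660986171, 'cx': 327.92608506312195, 'cy': 201.7342280239759, 'pose': array([[  0.0116,  -0.9872,   0.159 , 304.8567],
       [ -0.9999,  -0.0124,  -0.004 ,  31.1183],
       [  0.006 ,  -0.1589,  -0.9873, 989.5886],
       [  0.    ,   0.    ,   0.    ,   1.    ]])}
side {'vertical_fov': 56.29134354980716, 'cx': 319.5149303070852, 'cy': 202.07313291681106, 'pose': array([[   0.9321,   -0.2121,    0.2937,  202.4325],
       [  -0.3622,   -0.5544,    0.7493, -637.1526],
       [   0.0039,   -0.8047,   -0.5936,  555.2807],
       [   0.    ,    0.    ,    0.    ,    1.    ]])}
wrist {'vertical_fov': 62.93798203932125, 'cx': 314.41090846453426, 'cy': 199.63886156228696, 'mount': array([[   0.0007,   -0.9602,   -0.2793,   77.8436],
       [   1.    ,    0.0005,    0.0008,    0.6935],
       [  -0.0006,   -0.2793,    0.9602, -193.3521],
       [   0.    ,    0.    ,    0.    ,    1.    ]])}
```

View pics/top0.png

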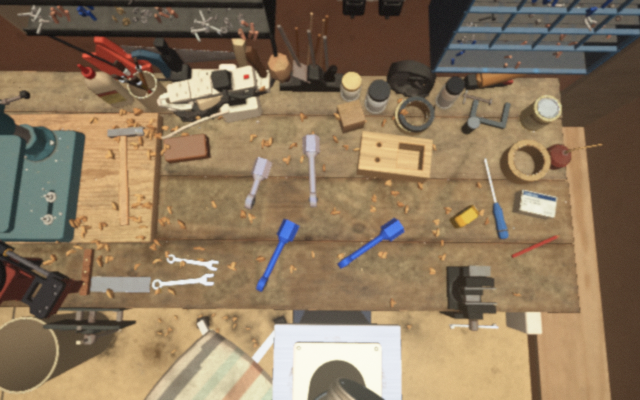

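View pics/side0.png

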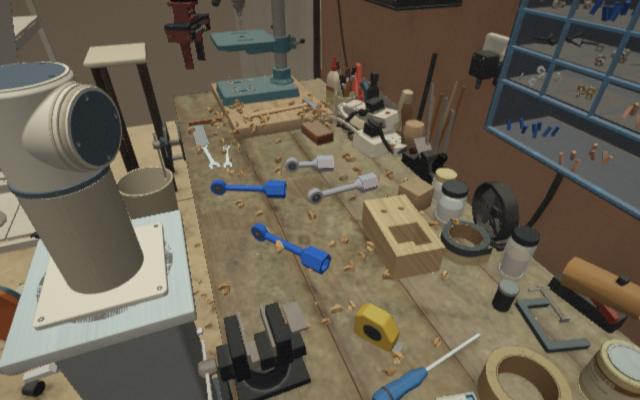

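View pics/wrist0.png

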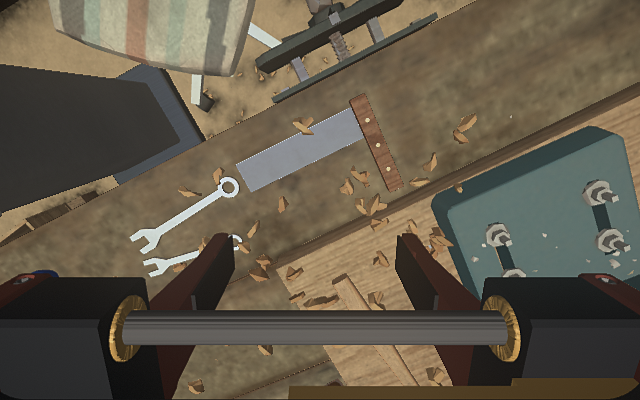

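The top view shows the two grey wrenches: the long one at about x=312, with its socket at row 140 and eye at row 200, and the short one at about (258,182). The tool block is at (395,155) with its pocket at the right end. The two blue ones are decoys. I'll zoom in and measure next.

```bash
cat > h.py <<'E'
import numpy as np,cv2
np.set_printoptions(precision=2,suppress=True)
def K(im):
    h=im["frame"].shape[0]; f=h/2/np.tan(np.radians(im["vertical_fov"]/2)); return f,im["cx"],im["cy"]
def ray(im,uv,pose=None):
    f,cx,cy=K(im); P=im["pose"] if pose is None else pose
    d=P[:3,:3]@np.array([(uv[0]-cx)/f,(uv[1]-cy)/f,1.]); return P[:3,3],d
def onz(im,uv,z,pose=None):
    o,d=ray(im,uv,pose); return o+d*(z-o[2])/d[2]
def proj(im,p,pose=None):
    f,cx,cy=K(im); P=im["pose"] if pose is None else pose
    c=P[:3,:3].T@(np.asarray(p,float)-P[:3,3]); return np.array([cx+f*c[0]/c[2],cy+f*c[1]/c[2]])
def two(im1,a,im2,b):
    o1,d1=ray(im1,a);o2,d2=ray(im2,b)
    s=np.linalg.lstsq(np.c_[d1,-d2],o2-o1,rcond=None)[0]
    p=o1+d1*s[0];q=o2+d2*s[1]; return (p+q)/2,np.linalg.norm(p-q)
def load(n): return np.load(f"pics/{n}.npy",allow_pickle=True).item()
def wpose(obs,im):
    T=np.eye(4);T[:3,:3]=cv2.Rodrigues(np.array(obs["orientation"]))[0];T[:3,3]=obs["ee_pos"];return T@im["mount"]
E
python3 - <<'E'
from h import *
t=load("top0");s=load("side0")
a=t["frame"][120:220,235:450,::-1]
cv2.imwrite("pics/topz.png",cv2.resize(a,None,fx=3.7,fy=3.7,interpolation=cv2.INTER_CUBIC))
a=s["frame"][140:285,270:450,::-1]
cv2.imwrite("pics/sidez.png",cv2.resize(a,None,fx=4,fy=4,interpolation=cv2.INTER_CUBIC))
E
```

```text
(no output)
```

View pics/topz.png

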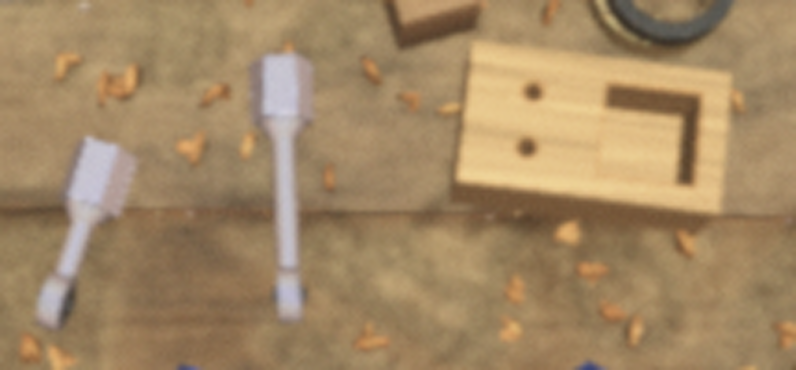

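View pics/sidez.png

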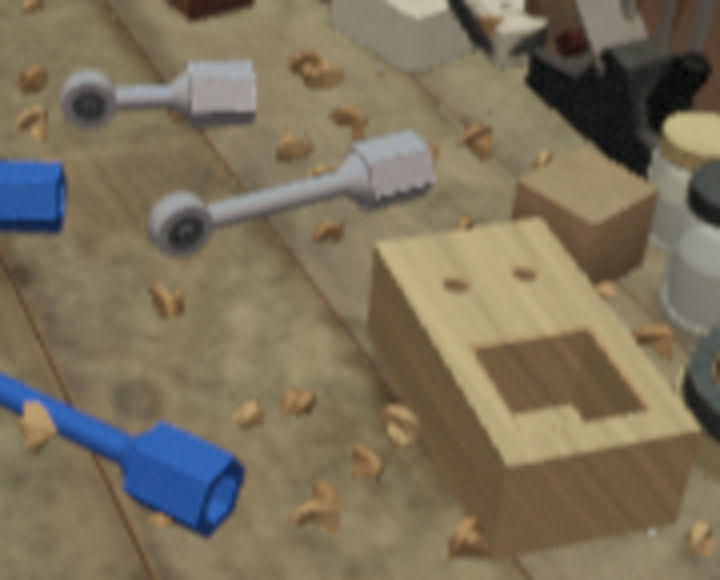

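```bash
python3 - <<'E'
from h import *
t=load("top0");s=load("side0")
Z=lambda u,v:(235+u/3.7-.5+.5/3.7,120+v/3.7-.5+.5/3.7)
S=lambda u,v:(270+u/4-.375,140+v/4-.375)
print("shank",onz(t,Z(285,140),20),onz(t,Z(289,260),20))
print("eye far/near at z20..", onz(t,Z(289,270),20),onz(t,Z(289,320),20),onz(t,Z(289,295),30))
print("pinhead side y-12", two(t,Z(300,295),s,S(186,229)))
print("head on ray z=20",onz(s,S(186,229),20), onz(s,S(180,223),20))
print("end",onz(t,Z(283,55),40))
print("short head",onz(s,S(90,103),20)); print("short shank",onz(t,Z(90,210),20),onz(t,Z(65,275),20))
c=[Z(474,41),Z(732,73),Z(722,213),Z(459,185)]
P=[onz(t,x,65) for x in c]; print("block",np.array(P)); print([np.linalg.norm(P[i]-P[i-1]) for i in range(4)])
c=[Z(608,87),Z(699,96),Z(689,184),Z(601,175)]
P=[onz(t,x,65) for x in c]; print("pocket",np.array(P),np.mean(P,0)); print([np.linalg.norm(P[i]-P[i-1]) for i in range(4)])
c=[S(476,350),S(583,331),S(651,410),S(515,418)]
P=[onz(s,x,65) for x in c]; print("pocketS",np.array(P),np.mean(P,0)); print([np.linalg.norm(P[i]-P[i-1]) for i in range(4)])
c=[S(373,246),S(541,218),S(697,432),S(506,468)]
P=[onz(s,x,65) for x in c]; print("blockS",np.array(P),np.mean(P,0)); print([np.linalg.norm(P[i]-P[i-1]) for i in range(4)])
E
```

```text
shank [579.18  71.6   20.  ] [491.8   67.17  20.  ]
eye far/near at z20.. [484.63  67.04  20.  ] [449.    66.39  20.  ] [465.09  66.35  30.  ]
pinhead side y-12 (array([466.41,  58.96,  21.96]), np.float64(0.25444742650309815))
head on ray z=20 [467.25  61.52  20.  ] [466.05  68.79  20.  ]
end [635.62  73.33  40.  ]
short head [458.36 225.92  20.  ]
short shank [526.1  208.91  20.  ] [479.04 224.58  20.  ]
block [[ 638.8   -59.54   65.  ]
 [ 618.21 -237.38   65.  ]
 [ 519.31 -227.39   65.  ]
 [ 536.47  -49.03   65.  ]]
[np.float64(102.87529174716501), np.float64(179.0277680120324), np.float64(99.40823746896282), np.float64(179.17582148220043)]
pocket [[ 607.03 -151.64   65.  ]
 [ 601.45 -214.13   65.  ]
 [ 539.22 -205.54   65.  ]
 [ 544.72 -145.73   65.  ]] [ 573.1  -179.26   65.  ]
[np.float64(62.582632298232106), np.float64(62.73949637737826), np.float64(62.82200093168879), np.float64(60.05950882654615)]
pocketS [[ 544.85 -148.14   65.  ]
 [ 603.97 -154.61   65.  ]
 [ 601.45 -217.77   65.  ]
 [ 537.09 -199.12   65.  ]] [ 571.84 -179.91   65.  ]
[np.float64(51.571648671783926), np.float64(59.46944500262035), np.float64(63.21265750932533), np.float64(67.00543693671966)]
blockS [[ 536.1   -49.39   65.  ]
 [ 637.67  -59.37   65.  ]
 [ 612.82 -238.6    65.  ]
 [ 515.63 -227.02   65.  ]] [ 575.56 -143.59   65.  ]
[np.float64(178.8128033171171), np.float64(102.052695036242), np.float64(180.93843410453366), np.float64(97.87470211604476)]
```

```bash
cat >> h.py <<'E'
def plan(obs,target,yawdeg=None):
    "target TCP; yawdeg = wanted world angle of tool y; returns dx,dy,dz,yaw"
    R=cv2.Rodrigues(np.array(obs["orientation"]))[0]
    d=R.T@(np.array(target,float)-obs["ee_pos"]); a=np.degrees(np.arctan2(R[1,1],R[0,1]))
    return d, a, (None if yawdeg is None else -(yawdeg-a))
E
python3 - <<'E'
from h import *
from workcell import ctrl
o=ctrl.get_obs();print(plan(o,[466.5,66,110],92.9))
E
```

```text
(array([-390.12, -360.26,   80.88]), np.float64(63.9426972748746), np.float64(-28.95730272512541))
```

>>> move_arm --increments '[0,-390,-360,81,-29,0,-390,-360,81,-29,0,-390,-360,81,-29,0,-390,-360,81,-29,0,-390,-360,81,-29,0,-390,-360,81,-29,0,-390,-360,81,-29,0,-390,-360,81,-29,0,-390,-360,81,-29,0,-390,-360,81,-29,0,-390,-360,81,-29,0,-390,-360,81,-29]'

```text
t: 1.65
ee_pos: [466.1, 67.3, 110.0]
orientation: [0.083, -3.14, 0.001]
ft_force: [0.7, -0.4, -0.7]
width: 87.9
```

```bash
cat > look.py <<'E'
import sys
from h import *
from workcell import ctrl
n=sys.argv[1];cams=sys.argv[2].split(',')
for c in cams:
    o=ctrl.get_obs();im=ctrl.get_image(c)
    if c=="wrist": im["pose"]=wpose(o,im)
    np.save(f"pics/{c}{n}.npy",im,allow_pickle=True)
    cv2.imwrite(f"pics/{c}{n}.png",im["frame"][:,:,::-1])
o=ctrl.get_obs()
for k in ("t","ee_pos","orientation","ft_force","moment","width","qpos"):print(k,o[k])
print(plan(o,o["ee_pos"])[1])
E
python3 look.py 1 wrist,side
```

```text
t 1.75
ee_pos [466.24  67.28 110.07]
orientation [ 0.08 -3.14  0.  ]
ft_force [-0.14  0.45  0.61]
moment [0.08 0.   0.  ]
width 88.07668004282145
qpos [ 0.12  0.32  2.02 -0.    0.8  -1.5 ]
93.0474805275657
```

View pics/wrist1.png

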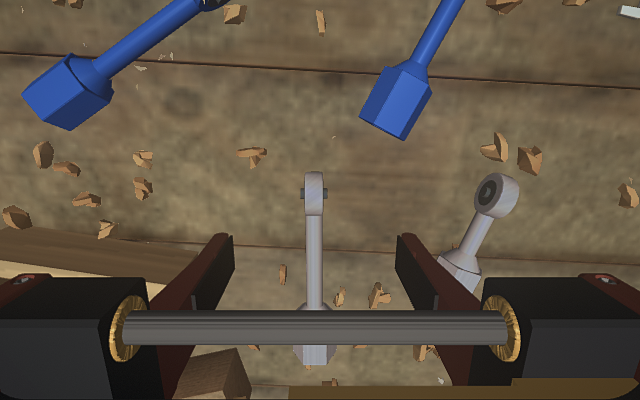

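The wrist view shows the long wrench between the fingers: pin heads at about (304,193) and (325,193), shank running down column 314.

```bash
python3 - <<'E'
from h import *
from workcell import ctrl
w=load("wrist1")
for p in [(303.5,193),(325,193),(314.5,193),(314.3,225),(314.6,290)]: print(p,onz(w,p,20))
# eye near and far outline at z~
print(onz(w,(314,172),20),onz(w,(314,215),20))
o=ctrl.get_obs(); 
E
```

```text
(303.5, 193) [465.5  58.8  20. ]
(325, 193) [464.47  78.08  20.  ]
(314.5, 193) [464.97  68.66  20.  ]
(314.3, 225) [495.55  70.12  20.  ]
(314.6, 290) [563.45  74.05  20.  ]
[445.86  67.2   20.  ] [485.82  69.32  20.  ]
```

>>> move_arm --increments '[0,0.5,0.5,60,0,0,0.5,0.5,100,0,0,0.5,0.5,106,0,0,0.5,0.5,106,0,0,0.5,0.5,106,0]'

```text
t: 2.38
ee_pos: [467.0, 68.0, 5.5]
orientation: [-0.084, 3.138, -0.001]
ft_force: [-0.2, -0.4, -0.4]
width: 88.0
```

```bash
python3 look.py 2 wrist,side
```

```text
t 2.475
ee_pos [466.82  67.86   5.45]
orientation [-0.08  3.14 -0.  ]
ft_force [-0.04 -0.68  0.9 ]
moment [ 0.04  0.03 -0.05]
width 87.96360618433461
qpos [ 0.12  0.52  2.06 -0.    0.55 -1.5 ]
93.05065728570906
```

View pics/wrist2.png

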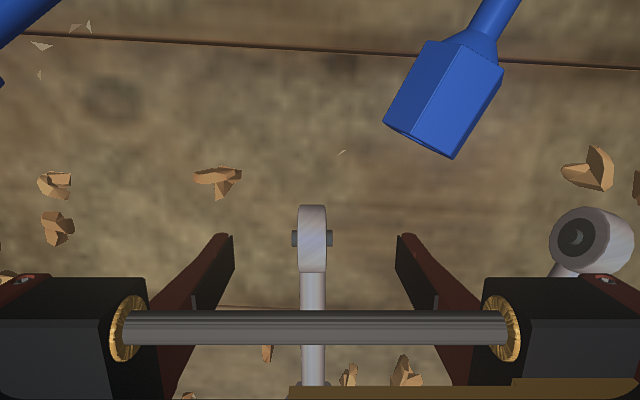

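View pics/side2.png

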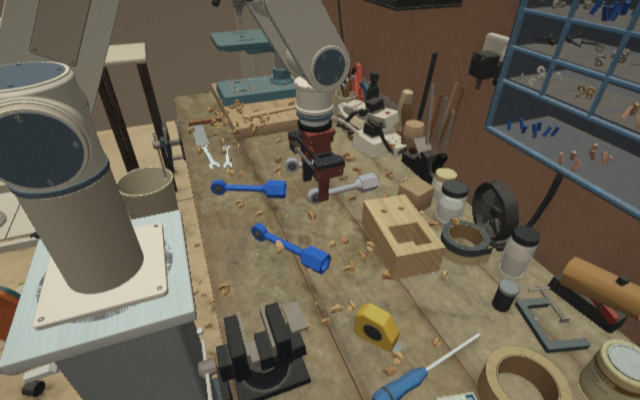

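```bash
python3 - <<'E'
from h import *
from workcell import ctrl
w=load("wrist2");o=ctrl.get_obs()
for p in [(295,238.5),(330,238.5),(312.5,238.5)]: print(p,onz(w,p,20))
print(proj(w,np.array(o["ee_pos"])+[0,0,18.7]),proj(w,o["ee_pos"]))
print(onz(w,(312,205),30),onz(w,(312,273),25))
E
```

```text
(295, 238.5) [466.12  57.8   20.  ]
(330, 238.5) [465.    78.44  20.  ]
(312.5, 238.5) [465.56  68.12  20.  ]
[311.89 243.33] [312.11 231.24]
[441.76  66.66  30.  ] [485.51  68.9   25.  ]
```

>>> move_arm --increments '[0,1,0,2,0,120,1,0,2,0,200,1,0,2,0,255,1,0,2,0,255,1,0,2,0,255,1,0,2,0,255,1,0,2,0,255,1,0,2,0]'

```text
t: 3.48
ee_pos: [465.9, 67.8, 3.4]
orientation: [-0.084, 3.138, -0.001]
ft_force: [0.0, 0.3, -0.0]
width: 21.3
```

```bash
python3 look.py 3 wrist
```

```text
t 3.525
ee_pos [465.8   67.77   3.43]
orientation [-0.08  3.14 -0.  ]
ft_force [-0.68 -0.76 -0.06]
moment [-0.15  0.06 -0.  ]
width 17.021072980392994
qpos [ 0.12  0.53  2.07 -0.    0.55 -1.5 ]
93.0503448811612
```

View pics/wrist3.png

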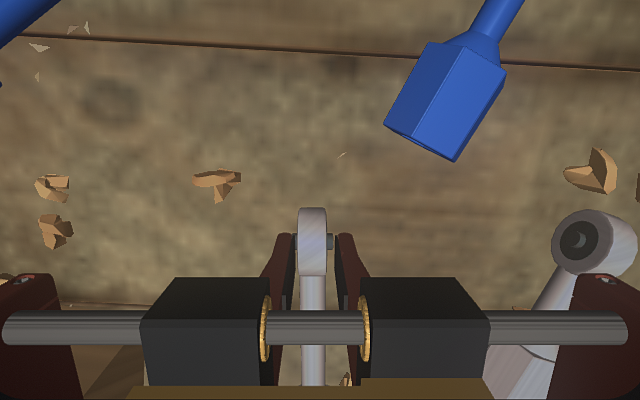

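>>> move_arm --increments '[255,0,0,0,0,255,0,0,0,0]'

```text
t: 3.78
ee_pos: [465.8, 67.8, 3.4]
orientation: [-0.083, 3.138, -0.001]
ft_force: [0.1, 0.5, 0.1]
width: 15.1
```

```bash
python3 look.py 4 wrist
```

```text
t 3.825
ee_pos [465.78  67.77   3.43]
orientation [-0.08  3.14 -0.  ]
ft_force [-0.58 -0.3   0.28]
moment [ 0.02  0.02 -0.04]
width 15.667169065558372
qpos [ 0.12  0.53  2.07 -0.    0.55 -1.5 ]
93.0461189027323
```

View pics/wrist4.png

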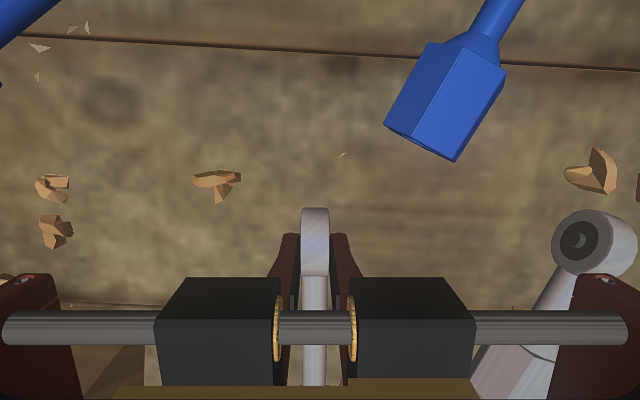

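```bash
python3 - <<'E'
from h import *
for n in "34":
    w=load("wrist"+n); cv2.imwrite(f"pics/z{n}.png",cv2.resize(w["frame"][195:325,255:375,::-1],None,fx=5,fy=4.6,interpolation=cv2.INTER_CUBIC))
E
```

```text
(no output)
```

View pics/z4.png

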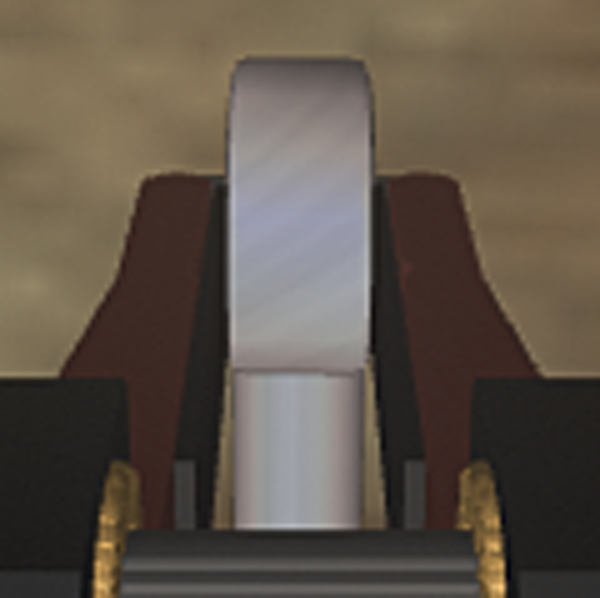

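View pics/z3.png

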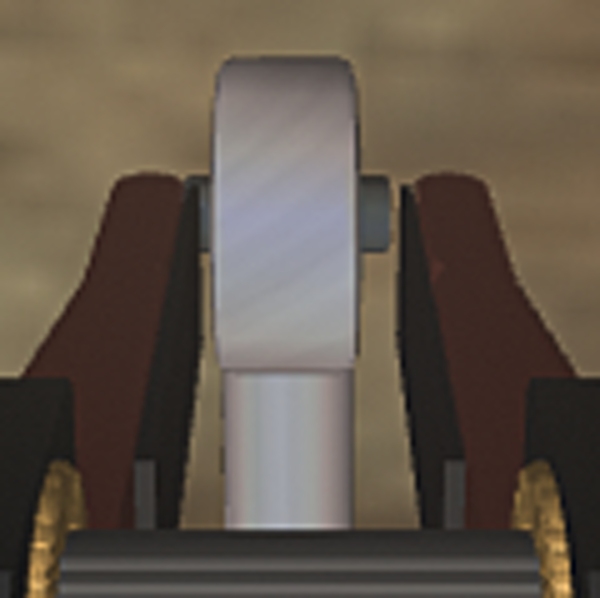

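```bash
python3 - <<'E'
from h import *
w=load("wrist4"); P=w["pose"]
T=P@np.linalg.inv(w["mount"])
zz=lambda p:((p[0]-255+.5)*5,(p[1]-195+.5)*4.6)
def q(x,y,z): 
    p=T@[x,y,z,1]; return np.round(zz(proj(w,p[:3])),0)
for y in (8,12):
  for x in (10,-10):
    for z in (0,-19,-38,-57): print("tool",x,y,z,q(x,y,z))
for d in (-5,0,5):
  print("head x%+d"%d,[np.round(zz(proj(w,[465.5+d,68+12,z]))) for z in (15,20,25)])
E
```

```text
tool 10 8 0 [353. 102.]
tool 10 8 -19 [358. 152.]
tool 10 8 -38 [365. 214.]
tool 10 8 -57 [373. 290.]
tool -10 8 0 [351. 237.]
tool -10 8 -19 [356. 299.]
tool -10 8 -38 [362. 374.]
tool -10 8 -57 [370. 466.]
tool 10 12 0 [385. 102.]
tool 10 12 -19 [393. 152.]
tool 10 12 -38 [404. 214.]
tool 10 12 -57 [416. 290.]
tool -10 12 0 [382. 237.]
tool -10 12 -19 [390. 299.]
tool -10 12 -38 [400. 374.]
tool -10 12 -57 [412. 466.]
head x-5 [array([393., 170.]), array([395., 185.]), array([398., 201.])]
head x+0 [array([390., 206.]), array([392., 222.]), array([395., 238.])]
head x+5 [array([387., 241.]), array([389., 258.]), array([392., 275.])]
```

```bash
python3 look.py 5 side; python3 - <<'E'
from h import *
s=load("side5"); p=np.array([465.8,67.8,3.4])
for y in (-8,8):
  for z in (0,20,40): print(y,z,proj(s,p+[0,y,z]), (proj(s,p+[0,y,z])-[290,140]+.5)*8)
cv2.imwrite("pics/s5z.png",cv2.resize(s["frame"][140:215,290:390,::-1],None,fx=8,fy=8,interpolation=cv2.INTER_CUBIC))
E
```

```text
t 3.875
ee_pos [465.81  67.77   3.43]
orientation [-0.08  3.14 -0.  ]
ft_force [ 0.34 -0.51 -0.23]
moment [ 0.01  0.05 -0.04]
width 15.3886742722172
qpos [ 0.12  0.53  2.07 -0.    0.55 -1.5 ]
93.04599661073352
-8 0 [315.84 202.82] [210.69 506.52]
-8 20 [315.82 196.25] [210.56 454.01]
-8 40 [315.8  189.51] [210.43 400.11]
8 0 [313.58 199.27] [192.61 478.2 ]
8 20 [313.53 192.75] [192.25 426.  ]
8 40 [313.49 186.06] [191.89 372.44]
```

View pics/s5z.png

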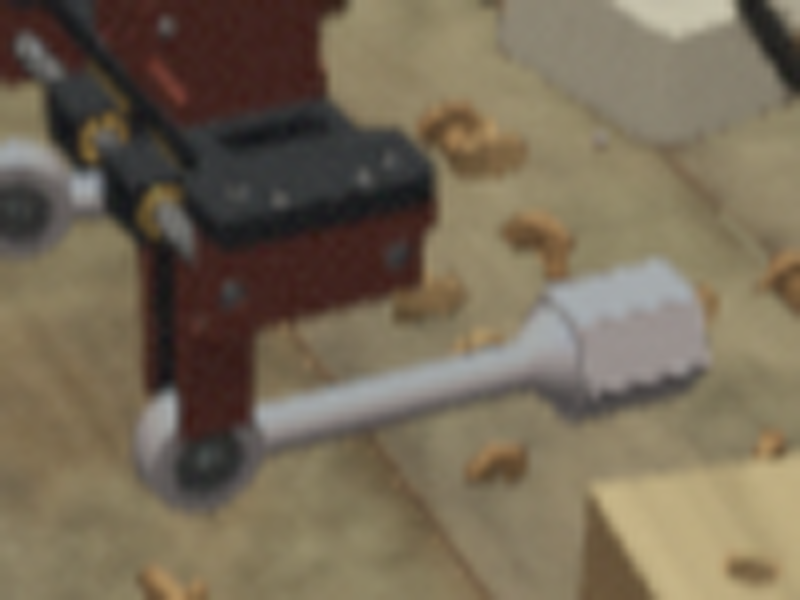

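```bash
python3 - <<'E'
from h import *
s=load("side5"); p=np.array([465.8,67.8,3.4])
for z in (0,10,15,20,25,30):
    print(z,[(proj(s,p+[x,-21.5,z])-[290,140]+.5)*8 for x in (-10,10)])
print((proj(s,[465.5,56,20])-[290,140]+.5)*8)
E
```

```text
0 [array([195.77, 538.04]), array([256.66, 524.01])]
10 [array([195.61, 511.78]), array([256.9 , 497.83])]
15 [array([195.53, 498.52]), array([257.01, 484.61])]
20 [array([195.45, 485.18]), array([257.13, 471.31])]
25 [array([195.37, 471.74]), array([257.25, 457.92])]
30 [array([195.28, 458.22]), array([257.37, 444.44])]
[214.08 470.01]
```

The side view explains the odd 15.5 mm opening. The real fingertips end about 27 mm above the reported TCP, so they closed on the eye just above the pin heads. I'll open, go lower while checking force, and grip again.

>>> move_arm --increments '[120,0,0,0,0,120,0,0,0,0,120,0,0,0,0,120,0,0,8,0,120,0,0,16,0,120,0,0,19,0,120,0,0,22,0,120,0,0,22,0,120,0,0,22,0]'

```text
t: 5.0
ee_pos: [465.9, 67.8, -18.5]
orientation: [-0.083, 3.138, -0.001]
ft_force: [-0.2, 0.5, 0.5]
width: 46.4
```

```bash
python3 look.py 6 side,wrist; python3 - <<'E'
from h import *
s=load("side6");cv2.imwrite("pics/s6z.png",cv2.resize(s["frame"][140:215,290:390,::-1],None,fx=8,fy=8,interpolation=cv2.INTER_CUBIC))
E
```

```text
t 5.1
ee_pos [466.01  67.76 -18.4 ]
orientation [-0.08  3.14 -0.  ]
ft_force [ 0.07  0.75 -0.77]
moment [ 0.03  0.   -0.04]
width 46.572740087678326
qpos [ 0.12  0.57  2.07 -0.    0.5  -1.5 ]
93.04699542458849
```

View pics/s6z.png

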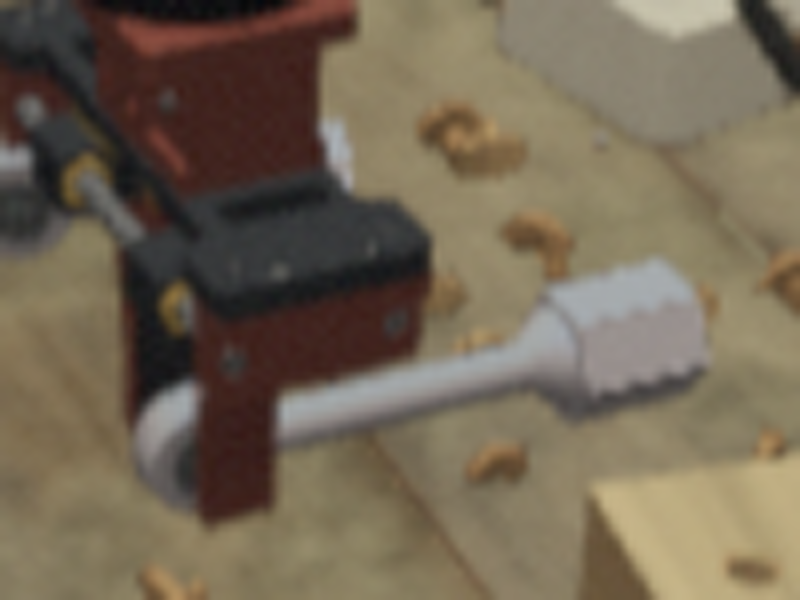

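View pics/wrist6.png

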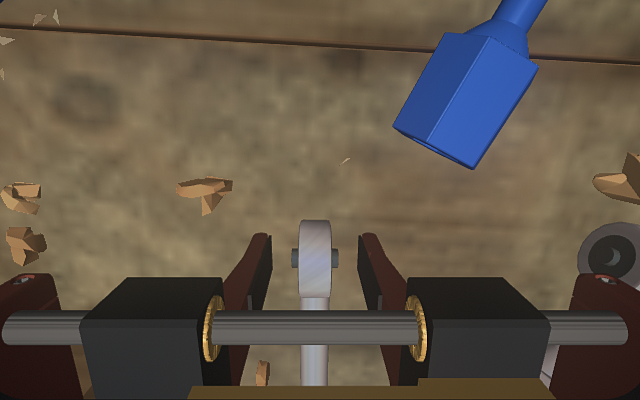

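>>> move_arm --increments '[140,0,0,2.5,0,170,0,0,2.5,0,190,0,0,2.5,0,200,0,0,2.5,0,230,0,0,2.5,0,255,0,0,2.5,0,255,0,0,2.5,0,255,0,0,2.5,0,255,0,0,2.5,0,255,0,0,2.5,0]'

```text
t: 6.35
ee_pos: [465.9, 67.7, -20.9]
orientation: [-0.083, 3.138, -0.001]
ft_force: [-0.8, -0.0, -0.6]
width: 23.4
```

```bash
python3 look.py 7 wrist
```

```text
t 6.4
ee_pos [465.97  67.78 -20.92]
orientation [-0.08  3.14 -0.  ]
ft_force [-0.12  0.18  0.05]
moment [0.05 0.01 0.01]
width 23.22512283196717
qpos [ 0.12  0.58  2.07 -0.    0.49 -1.5 ]
93.04830216452939
```

View pics/wrist7.png

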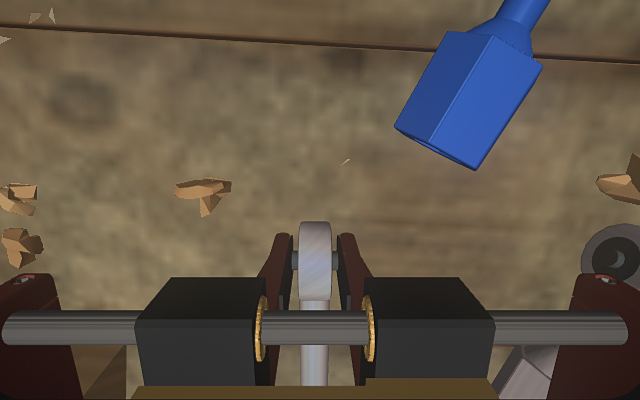

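>>> move_arm --increments '[255,0,0,-10,0,255,0,0,-30,0,255,0,0,-60,0,255,0,0,-95,0,255,0,0,-130,0,255,0,0,-165,0,255,0,0,-195,0,255,0,0,-200,0,255,0,0,-200,0,255,0,0,-200,0]'

```text
t: 7.65
ee_pos: [464.7, 67.8, 177.9]
orientation: [-0.084, 3.14, -0.001]
ft_force: [0.3, 0.2, -6.3]
width: 23.5
```

```bash
python3 look.py 8 side
```

```text
t 7.7
ee_pos [464.49  67.77 177.78]
orientation [ 0.08 -3.14  0.  ]
ft_force [-1.51 -0.09 -5.4 ]
moment [-0.01  0.18 -0.04]
width 23.697790248827857
qpos [ 0.12  0.21  1.98 -0.    0.95 -1.5 ]
93.04774141652813
```

View pics/side8.png

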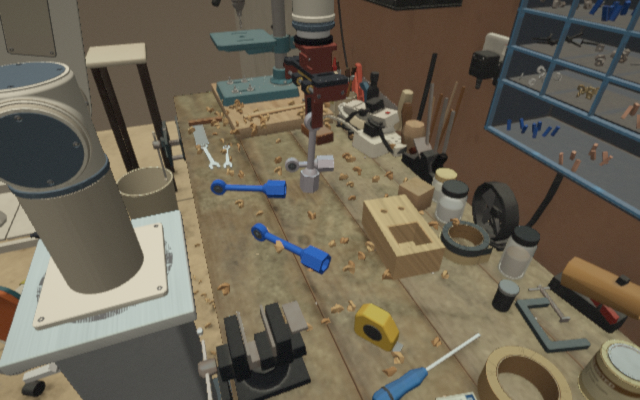

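```bash
python3 look.py 9 side,wrist,top; python3 - <<'E'
from h import *
s=load("side9");cv2.imwrite("pics/s9z.png",cv2.resize(s["frame"][90:200,270:370,::-1],None,fx=6,fy=5.4,interpolation=cv2.INTER_CUBIC))
E
```

```text
t 7.85
ee_pos [464.84  67.82 178.19]
orientation [-0.08  3.14 -0.  ]
ft_force [-0.17 -0.11 -6.25]
moment [ 0.04 -0.17  0.02]
width 23.66017825436855
qpos [ 0.12  0.21  1.97 -0.    0.95 -1.5 ]
93.04919801307322
```

View pics/s9z.png

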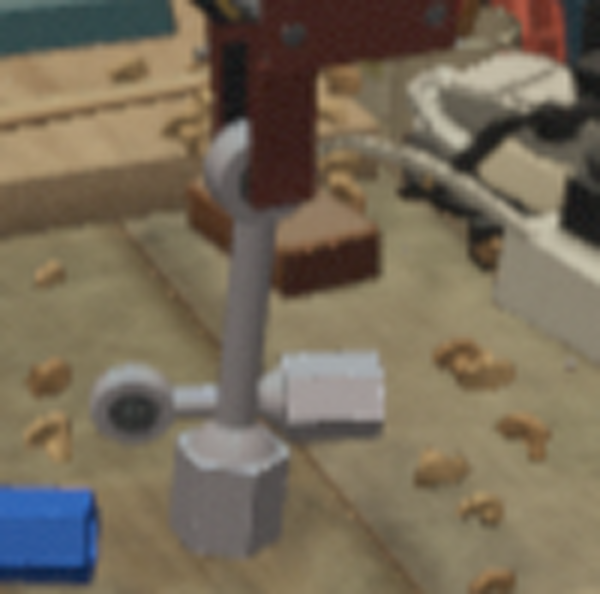

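View pics/wrist9.png

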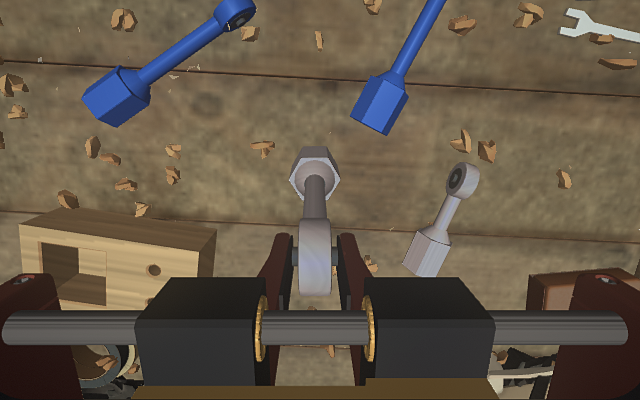

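```bash
python3 - <<'E'
from h import *
s=load("side9");w=load("wrist9")
p=np.array([464.8,67.8,178.2+41])
for a in (-20,-15,-10,-5,0,5,10):
    t=np.radians(a); d=np.array([np.sin(t),0.05*np.sin(t),-np.cos(t)])
    f=lambda L:(proj(s,p+d*L)-[270,90]+.5)*[6,5.4]
    print(a,"side shank40,125,end",f(40),f(125),f(170),"wrist shoulder125",proj(w,p+d*125))
E
```

```text
-20 side shank40,125,end [232.57 258.1 ] [165.44 440.66] [132.24 530.96] wrist shoulder125 [313.01 148.81]
-15 side shank40,125,end [240.97 258.95] [190.87 442.04] [166.25 532.05] wrist shoulder125 [312.99 160.74]
-10 side shank40,125,end [249.54 259.11] [216.54 441.46] [200.41 530.61] wrist shoulder125 [312.97 172.65]
-5 side shank40,125,end [258.19 258.57] [242.28 438.97] [234.54 526.71] wrist shoulder125 [312.94 184.57]
0 side shank40,125,end [266.88 257.36] [267.94 434.59] [268.45 520.43] wrist shoulder125 [312.91 196.5 ]
5 side shank40,125,end [275.54 255.47] [293.38 428.39] [301.99 511.83] wrist shoulder125 [312.88 208.46]
10 side shank40,125,end [284.11 252.94] [318.46 420.42] [334.98 500.99] wrist shoulder125 [312.84 220.49]
```

>>> move_arm --increments '[255,0,0,0,0,255,0,0,0,0,255,0,0,0,0,255,0,0,0,0]'

```text
t: 8.35
ee_pos: [465.0, 67.8, 178.2]
orientation: [-0.084, 3.14, -0.001]
ft_force: [0.1, -0.5, -6.0]
width: 23.7
```

```bash
python3 look.py 10 wrist,side; python3 - <<'E'
from h import *
s=load("side10");w=load("wrist10")
a=cv2.resize(s["frame"][90:200,270:370,::-1],(400,440),interpolation=cv2.INTER_CUBIC)
b=cv2.resize(w["frame"][120:230,265:365,::-1],(400,440),interpolation=cv2.INTER_CUBIC)
cv2.imwrite("pics/c10.png",np.hstack([a,b]))
E
```

```text
t 8.45
ee_pos [464.86  67.81 178.24]
orientation [-0.08  3.14 -0.  ]
ft_force [ 0.15  0.59 -5.45]
moment [ 0.01  0.03 -0.  ]
width 23.412242351937607
qpos [ 0.12  0.21  1.97 -0.    0.95 -1.5 ]
93.05024236791085
```

View pics/c10.png

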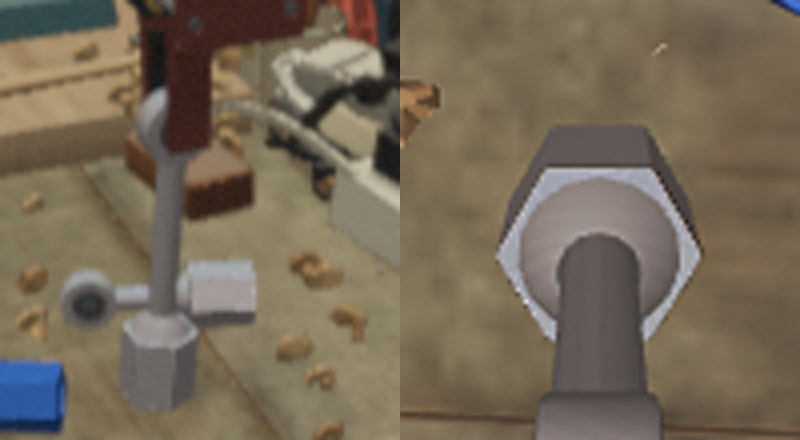

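The wrench already hangs: it slipped round under the standard 30 N grip and is still, tilted about 5° with the socket toward the base. That is inside the limit. I'll raise it and carry it over the pocket gently.

>>> move_arm --increments '[255,0,0,-15,0,255,0,0,-38,0,255,-3,-8,-55,0,255,-9,-21,-60,0,255,-19,-44,-60,0,255,-30,-70,-60,0,255,-41,-98,-60,0,255,-53,-126,-60,0,255,-65,-154,-60,0,255,-76,-181,-60,0,255,-87,-206,-60,0,255,-95,-225,-60,0]'

```text
t: 9.95
ee_pos: [572.2, -153.3, 238.2]
orientation: [-0.082, 3.14, -0.001]
ft_force: [0.6, 0.9, -6.2]
width: 23.3
```

```bash
python3 - <<'E'
from h import *
from workcell import ctrl
o=ctrl.get_obs();print(o["t"],o["ee_pos"],plan(o,[585,-179.5,238],93.05))
E
```

```text
9.95 [ 572.16 -153.29  238.23] (array([-11.44, -26.85,   0.26]), np.float64(93.0098143647756), np.float64(-0.04018563522440388))
```

>>> move_arm --increments '[255,-5,-13,0,0,255,-9,-22,0,0,255,-11,-27,0,0,255,-11,-27,0,0,255,-11,-27,0,0,255,-11,-27,0,0,255,-11,-27,0,0,255,-11,-27,0,0,255,-11,-27,0,0,255,-11,-27,0,0]'

```text
t: 11.2
ee_pos: [584.6, -179.7, 238.3]
orientation: [-0.082, 3.14, -0.001]
ft_force: [-1.0, 0.6, -7.0]
width: 23.4
```

```bash
python3 look.py 11 wrist,side,top; python3 - <<'E'
from h import *
s=load("side11");t=load("top11")
a=cv2.resize(s["frame"][120:290,330:470,::-1],(560,680)[0:2],interpolation=cv2.INTER_CUBIC)[:600]
cv2.imwrite("pics/c11.png",a)
E
```

```text
t 11.35
ee_pos [ 584.54 -179.73  238.24]
orientation [-0.08  3.14 -0.  ]
ft_force [-0.46  0.01 -6.57]
moment [ 0.04 -0.01  0.02]
width 23.533555064933104
qpos [-0.32  0.35  1.62 -0.    1.17 -1.94]
93.00539229822841
```

View pics/wrist11.png

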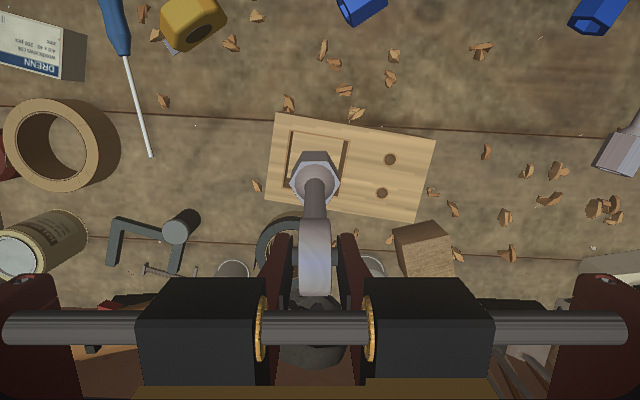

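View pics/c11.png

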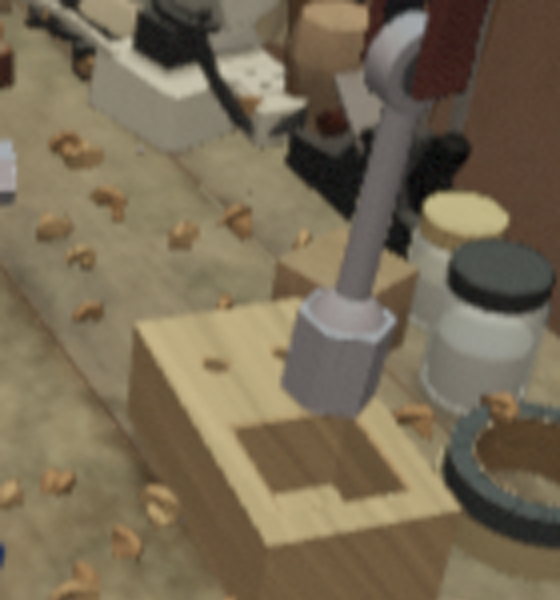

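```bash
python3 - <<'E'
from h import *
w=load("wrist11")
cv2.imwrite("pics/w11z.png",cv2.resize(w["frame"][105:230,260:380,::-1],(576,600),interpolation=cv2.INTER_CUBIC))
s=load("side11")
p=np.array([584.5,-179.7,238.2+41])
for a in (-15,-10,-5,0):
    t=np.radians(a); d=np.array([np.sin(t),0.05*np.sin(t),-np.cos(t)])
    f=lambda L:(proj(s,p+d*L)-[330,120]+.5)*4
    g=lambda L:(proj(w,p+d*L)-[260,105]+.5)*4.8
    print(a,"side40,125,170",f(40),f(125),f(170),"wrist 125,170",g(125),g(170))
print("pocket pred",[(proj(w,q)-[260,105]+.5)*4.8 for q in ([607,-151.6,65],[601.5,-214,65],[539,-205.5,65],[544.7,-145.7,65],[573,-180,65])])
E
```

```text
-15 side40,125,170 [381.1  145.42] [310.49 313.64] [276.49 394.66] wrist 125,170 [256.44 266.5 ] [257.5  172.85]
-10 side40,125,170 [387.34 145.39] [329.2  312.34] [301.4  392.17] wrist 125,170 [256.38 323.68] [257.41 242.91]
-5 side40,125,170 [393.76 144.72] [348.26 309.31] [326.64 387.53] wrist 125,170 [256.3  380.84] [257.29 312.14]
0 side40,125,170 [400.34 143.41] [367.56 304.62] [352.07 380.81] wrist 125,170 [256.2  438.07] [257.16 380.81]
pocket pred [array([368.78, 434.44]), array([112.01, 399.19]), array([156.1 , 137.62]), array([413.58, 176.6 ]), array([259.16, 289.67])]
```

View pics/w11z.png

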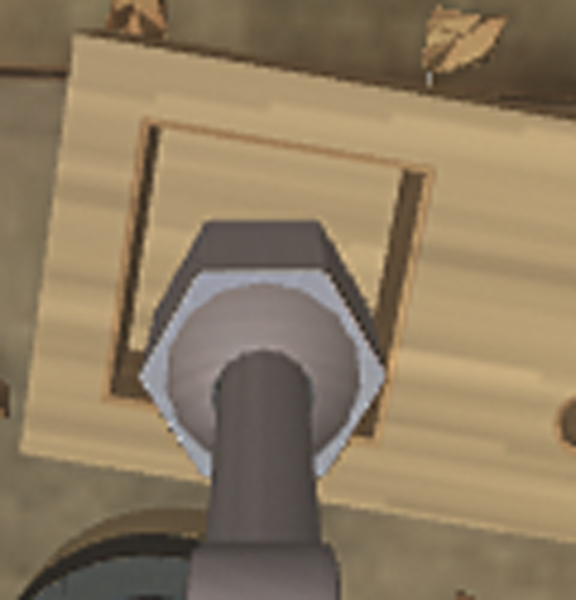

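```bash
python3 - <<'E'
from h import *
w=load("wrist11")
U=lambda u,v:(u/4.8+259.5,v/4.8+104.5)
c=[onz(w,U(*q),65) for q in ((148,120),(435,170),(375,437),(108,400))]
print(np.array(c),np.mean(c,0),[np.linalg.norm(c[i]-c[i-1]) for i in range(4)])
z=279.2-125*np.cos(np.radians(5.3));print("shoulder",onz(w,U(263,377),z))
E
```

```text
[[ 535.13 -207.49   65.  ]
 [ 542.93 -140.88   65.  ]
 [ 607.56 -150.05   65.  ]
 [ 601.75 -214.96   65.  ]] [ 571.84 -178.34   65.  ] [np.float64(67.03969922636404), np.float64(67.06835151190138), np.float64(65.27982694362332), np.float64(65.17196727642687)]
shoulder [ 572.81 -179.07  154.73]
```

>>> move_arm --increments '[255,-2,0,0,0,255,-2,0,8,0,255,-2,0,20,0,255,-2,0,32,0,255,-2,0,44,0,255,-2,0,56,0,255,-2,0,68,0,255,-2,0,78,0,255,-2,0,84,0,255,-2,0,86,0,255,-2,0,86,0,255,-2,0,86,0]'

```text
t: 12.85
ee_pos: [586.9, -179.8, 152.7]
orientation: [-0.082, 3.139, -0.002]
ft_force: [-0.3, 0.2, -5.5]
width: 23.3
```

```bash
python3 look.py 12 wrist,side; python3 - <<'E'
from h import *
s=load("side12");w=load("wrist12")
a=cv2.resize(s["frame"][140:290,330:470,::-1],(400,430),interpolation=cv2.INTER_CUBIC)
b=cv2.resize(w["frame"][105:230,260:380,::-1],(400,430),interpolation=cv2.INTER_CUBIC)
cv2.imwrite("pics/c12.png",np.hstack([a,b]))
E
```

```text
t 12.95
ee_pos [ 586.81 -179.74  152.64]
orientation [-0.08  3.14 -0.  ]
ft_force [-0.05 -0.26 -5.5 ]
moment [ 0.05 -0.14  0.01]
width 23.27546580628195
qpos [-0.32  0.45  1.69 -0.    1.   -1.94]
93.00631372917871
```

View pics/c12.png

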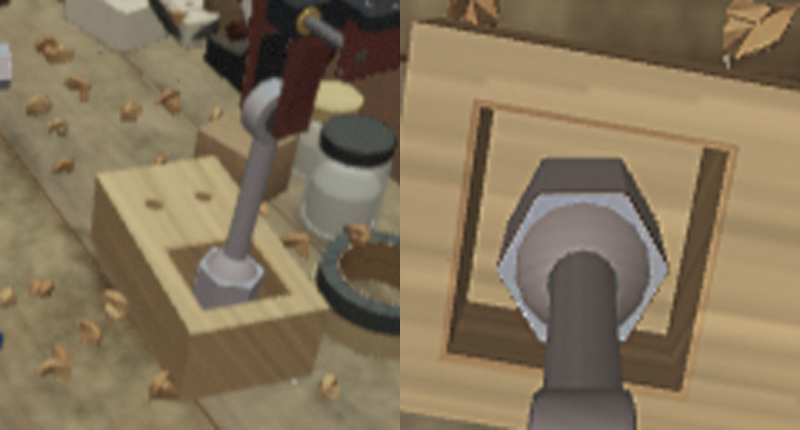

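The socket is inside the pocket, touching nothing, and well centred. I'll lower it slowly to the floor.

>>> move_arm --increments '[255,0,0,3,0,255,0,0,6,0,255,0,0,8,0,255,0,0,10,0,255,0,0,10,0]'

```text
t: 13.58
ee_pos: [586.8, -179.7, 142.5]
orientation: [-0.083, 3.14, -0.001]
ft_force: [0.4, -0.5, -5.9]
width: 23.4
```

>>> move_arm --increments '[255,0,0,1,0,255,0,0,2,0,255,0,0,2,0]'

```text
t: 13.95
ee_pos: [588.1, -180.1, 142.1]
orientation: [-0.082, 3.137, -0.003]
ft_force: [-0.2, -0.8, 5.7]
width: 23.5
```

>>> move_arm --increments '[255,0,0,1,0,255,0,0,1.5,0,255,0,0,1.5,0]'

```text
t: 14.32
ee_pos: [589.3, -180.4, 142.1]
orientation: [-0.082, 3.134, -0.004]
ft_force: [-1.2, 0.9, 8.6]
width: 23.7
```

>>> move_arm --increments '[255,2,0,-1,0,255,5,0,-1,0,255,8,0,-1,0,255,11,0,-1,0,255,13,0,-0.5,0,255,13,0,-0.5,0]'

```text
t: 15.08
ee_pos: [576.1, -181.0, 142.4]
orientation: [-0.082, 3.134, -0.004]
ft_force: [-0.4, 0.3, -5.5]
width: 23.1
```

```bash
python3 look.py 13 wrist,side; python3 - <<'E'
from h import *
s=load("side13");w=load("wrist13")
a=cv2.resize(s["frame"][140:290,330:470,::-1],(400,430),interpolation=cv2.INTER_CUBIC)
b=cv2.resize(w["frame"][105:230,260:380,::-1],(400,430),interpolation=cv2.INTER_CUBIC)
cv2.imwrite("pics/c13.png",np.hstack([a,b]))
E
```

```text
t 15.175
ee_pos [ 576.4  -181.05  142.48]
orientation [-0.08  3.13 -0.  ]
ft_force [ 0.62 -0.63 -6.36]
moment [ 0.05 -0.12  0.01]
width 23.341650245840103
qpos [-0.32  0.45  1.72 -0.    0.97 -1.95]
92.99911544284768
```

View pics/c13.png

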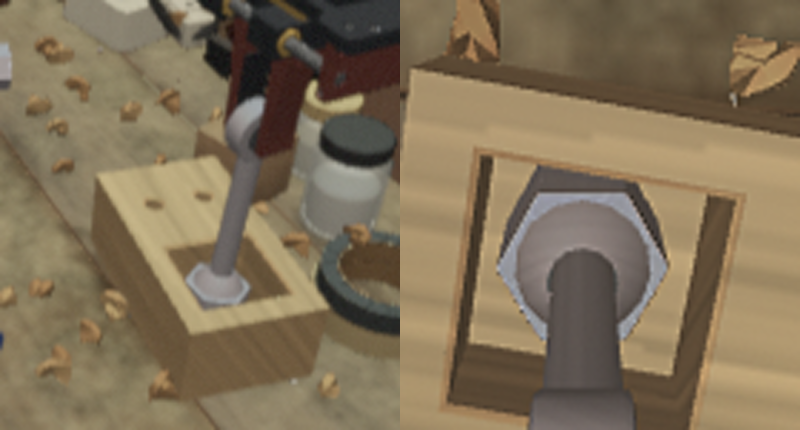

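The wrench moved with the hand without straightening; it's still about 5° off and off the floor. I'll go back to the centre and set it down again. A flat six-sided base will settle from 5° by itself.

>>> move_arm --increments '[255,-4,1,0,0,255,-8,1,0,0,255,-11,1,0,0,255,-11,1,1,0,255,-11,1,1.5,0,255,-11,1,1.5,0]'

```text
t: 15.92
ee_pos: [588.0, -179.7, 142.0]
orientation: [-0.082, 3.132, -0.005]
ft_force: [0.0, -0.7, 3.6]
width: 23.8
```

>>> move_arm --increments '[255,0,0,0,0,180,0,0,0,0,150,0,0,0,0,120,0,0,0,0,80,0,0,0,0,40,0,0,0,0,40,0,0,0,0,40,0,0,0,0]'

```text
t: 16.92
ee_pos: [588.1, -179.7, 142.0]
orientation: [-0.082, 3.132, -0.005]
ft_force: [0.4, 0.3, -0.5]
width: 74.0
```

```bash
python3 look.py 14 wrist,side; python3 - <<'E'
from h import *
s=load("side14");w=load("wrist14")
a=cv2.resize(s["frame"][140:290,330:470,::-1],(400,430),interpolation=cv2.INTER_CUBIC)
b=cv2.resize(w["frame"][105:290,235:415,::-1],(400,430),interpolation=cv2.INTER_CUBIC)
cv2.imwrite("pics/c14.png",np.hstack([a,b]))
E
```

```text
t 17.025
ee_pos [ 588.03 -179.75  142.02]
orientation [-0.08  3.13 -0.  ]
ft_force [-0.37  0.08  0.62]
moment [ 0.02 -0.    0.04]
width 73.90085618518025
qpos [-0.32  0.46  1.7  -0.    0.97 -1.94]
92.99383554211957
```

View pics/c14.png

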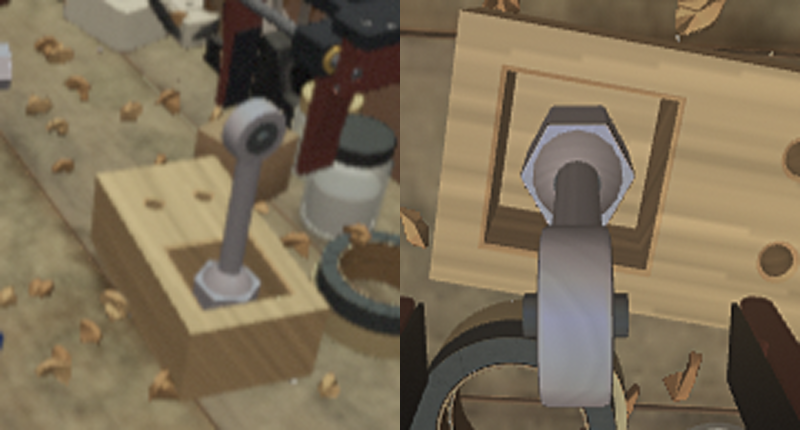

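>>> move_arm --increments '[0,0,0,0,0,0,0,0,-3,0,0,0,0,-12,0,0,0,0,-30,0,0,0,0,-55,0,0,0,0,-85,0,0,0,0,-120,0,0,0,0,-140,0,0,0,0,-140,0,0,0,0,-140,0,0,0,0,-140,0,0,0,0,-140,0]'

```text
t: 18.52
ee_pos: [586.4, -179.2, 281.1]
orientation: [-0.082, 3.134, -0.004]
ft_force: [0.5, 0.9, 0.5]
width: 88.1
```

```bash
python3 look.py 15 wrist,side,top; python3 - <<'E'
from h import *
s=load("side15");w=load("wrist15")
a=cv2.resize(s["frame"][140:290,330:470,::-1],(400,430),interpolation=cv2.INTER_CUBIC)
b=cv2.resize(w["frame"][105:290,235:415,::-1],(400,430),interpolation=cv2.INTER_CUBIC)
cv2.imwrite("pics/c15.png",np.hstack([a,b]))
for x,y in ((572,-179),):
  for z in (10,55,135,180,200): print(z,(proj(s,[x,y,z])-[330,140]+.5)*[400/140,430/150],(proj(w,[x,y,z])-[235,105]+.5)*[400/180,430/185])
E
```

```text
t 18.675
ee_pos [ 586.7  -179.28  281.55]
orientation [-0.08  3.13 -0.  ]
ft_force [-0.44 -0.49  0.49]
moment [ 0.04 -0.02 -0.03]
width 87.75651754340349
qpos [-0.32  0.31  1.57 -0.    1.24 -1.94]
92.99424086508193
10 [214.42 326.43] [177.87 104.39]
55 [223.34 279.84] [177.74 115.69]
135 [240.87 188.26] [177.42 142.8 ]
180 [251.82 131.08] [177.18 164.13]
200 [256.97 104.19] [177.05 175.71]
```

View pics/c15.png

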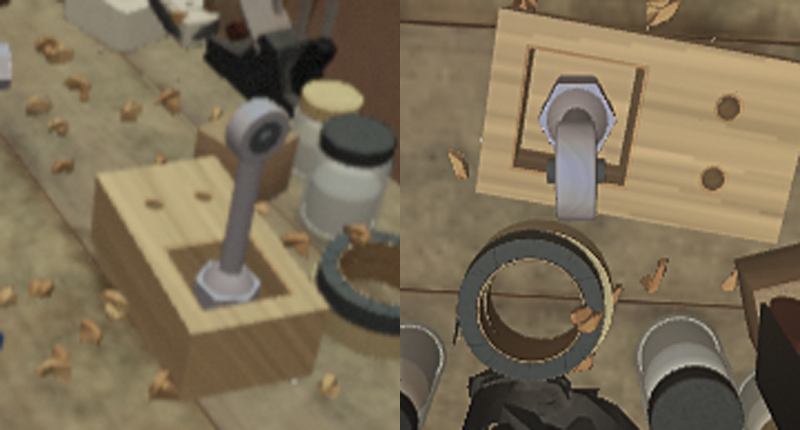

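View pics/top15.png

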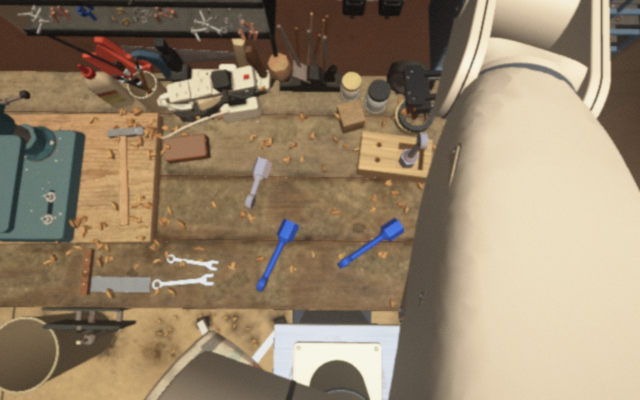

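>>> move_arm --increments '[0,0,0,0,0,0,0,0,0,0,0,0,0,0,0,0,0,0,0,0,0,0,0,0,0,0,0,0,0,0,0,0,0,0,0,0,0,0,0,0,0,0,0,0,0,0,0,0,0,0,0,0,0,0,0,0,0,0,0,0]'

```text
t: 20.18
ee_pos: [586.7, -179.3, 281.6]
orientation: [-0.082, 3.133, -0.005]
ft_force: [0.0, -0.9, -0.4]
width: 87.8
```

```bash
python3 look.py 16 wrist; python3 - <<'E'
from h import *
from workcell import ctrl
a=load("wrist15")["frame"].astype(int);b=load("wrist16")["frame"].astype(int)
d=abs(a-b).max(2)[105:215,270:340];print("moved px",(d>40).sum())
t0=load("top0")["frame"].astype(int);t1=load("top15")["frame"].astype(int)
print("short diff",(abs(t0-t1).max(2)[150:212,240:275]>40).sum())
w=load("wrist16")
U=lambda u,v:(u*180/400+235-.5,v*185/430+105-.5)
print("shoulder",onz(w,U(177,115),55),"pin",onz(w,U(177,172),180))
if (d>40).sum()<80: ctrl.close_job();print("closed")
E
```

```text
t 20.225
ee_pos [ 586.7  -179.27  281.56]
orientation [-0.08  3.13 -0.  ]
ft_force [1.05 0.12 0.33]
moment [ 0.05  0.   -0.03]
width 87.74082508380164
qpos [-0.32  0.31  1.57 -0.    1.24 -1.94]
92.99843348479062
moved px 107
short diff 0
shoulder [ 572.18 -179.57   55.  ] pin [ 575.65 -179.    180.  ]
```

```bash
python3 look.py 17 wrist,side,wrist >/dev/null; python3 - <<'E'
from h import *
a=load("wrist15")["frame"].astype(int);b=load("wrist16")["frame"].astype(int);c=load("wrist17")["frame"].astype(int)
for x,y in ((a,b),(b,c)):
    d=abs(x-y).max(2);print((d[105:215,270:340]>40).sum(),(d[0:200,360:640]>40).sum())
s1=load("side15")["frame"].astype(int);s2=load("side17")["frame"].astype(int)
print("side",(abs(s1-s2).max(2)[160:255,390:435]>40).sum())
w=np.hstack([cv2.resize(v[105:215,270:360,::-1].astype(np.uint8),(390,480)) for v in(a,c)]);cv2.imwrite("pics/c17.png",w)
E
```

```text
107 177
0 0
side 0
```

View pics/c17.png

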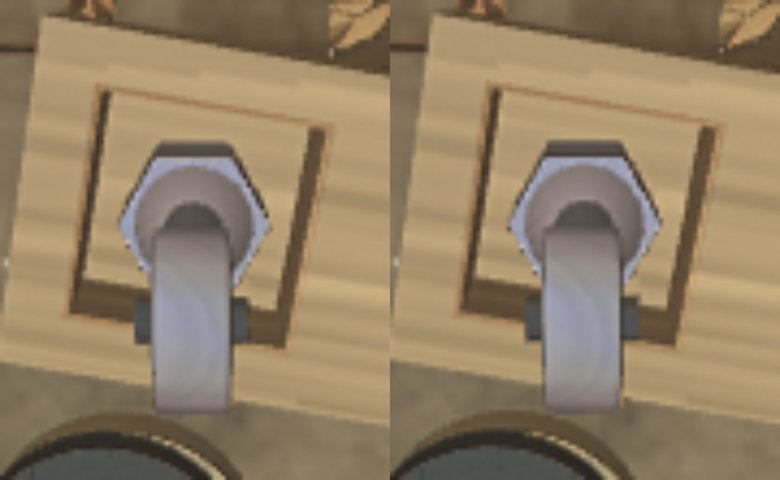

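The wrench stands still in the pocket. The earlier pixel difference was the arm settling, since the background shifted too. Handing in.

```bash
python3 -c "
from workcell import ctrl
print(ctrl.close_job())"
```

```text
the job is handed in; nothing more can be done
None
```

The long wrench is standing socket down in the big square pocket. I released it there, backed the arm off and handed in the job at about 20 s.

**What happened**
- **First grip missed the pin:** the fingers closed on the eye just above the pin heads, with the opening reading 15.5 mm instead of about 24. The side view showed the real fingertips about 27 mm behind the reported TCP. I went about 25 mm lower and gripped again, and the opening then read 23.4 mm.
- **No easing was done:** the wrench swung down by itself under the fixed 30 N grip as I lifted it. It hung still, about 5° off vertical, so I never eased or re-tightened the grip.
- **Placing:** I lowered it to floor contact while still held. I tried once to straighten it against the floor, but it just moved with the hand. I re-centred it, set it down again and released, and it settled upright by itself.

**Last checks**
- **Position:** the socket is about 1 mm from the pocket's measured centre.
- **Upright:** it leans under 2° in the wrist view, and is vertical in the side view.
- **At rest:** the last two wrist pictures were identical.
- **Short wrench:** it shows no change in the top view from start to finish.
- **Robot:** the gripper is open and about 100 mm above the pin, and the wrist force reads about 0 N.

The earlier comparison between wrist pictures showed some changed pixels. The background shifted as well and the side view showed none, so I took that as the arm settling.

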